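# Open the order printer's paper cover

## Task

The order printer on the bar, the larger of the two black receipt printers, needs a new paper roll, so open its top cover. It has a touch latch: press the cover down until it clicks, then keep your hand over it and let it rise against your fingers, easing it all the way open to its stop, so that it never flies up on its own. Leave the smaller printer's cover shut.

Things in the scene. Friction and masses are not known exactly. Their poses are not given: they have to be found in the camera images.
- order_printer: The larger black receipt printer, fixed: 200 mm deep, 136 mm wide, 145 mm high. Origin: centre of its underside, on the bar. x: level, from its paper slot (robot's end) to its back; y along the cover's hinge; z up. Hinge line at x = +72 mm, z = 139 mm. Side walls 12 mm, flush with the cover. Nothing within 120 mm of the cover's centre stands higher.
- order_cover (a joint): Its top cover, rad: a plate 130 mm from hinge to free edge (robot's end), 109 mm wide, 12 mm thick. 0 shut, 1.4 fully open at the stop (free edge up). Pressed to -0.065 (firm stop, 6 mm down at the mark, about 5 N) the latch lets go. A spring then lifts it, 3 N at the mark, less when wider open; unheld it flies up at over 4 rad/s; past 1.1 rad the push is weak and the hand may leave.
- order_cover_press (a point): Press mark on that cover: a thin ring 26 mm across on the upper face, on the middle line, 88 mm from the hinge, 42 mm from the free edge; 145 mm above the bar when shut. Moves with the cover. x points to the hinge, y along the hinge, z out of the upper face (up when shut). The upper face lies 6 mm above the hinge line when shut.
- slip_cover (a joint): Cover angle, rad, of the other, smaller black printer (145 mm deep, 100 mm wide, 110 mm high; cover 92 mm by 73 mm, same kind of touch latch and ring mark). 0 = shut. It must stay shut, neither pressed in nor opened.

How it is judged:
By the outcome, as a careful person would: the job done as asked, in the order asked, and still so for the second after the job is handed in, with the robot touching nothing.
It also fails if it takes over 35 s, if anything falls off the work surface, if the arm or the gripper's body presses on something with over 40 N, if the wrist force passes 120 N, or if a joint passes its speed limit or range.

## Robot

A 7-joint arm with a two-finger parallel gripper is mounted at the origin on the work surface. World frame = base frame: x ahead of the robot, y to its left, z up, the work surface at z = 0. Lengths are in mm, angles in rad, forces in N, time in s.
With the tool pointing down it reaches from about 400 to 875 mm from the base axis. Payload 4.4 kg.
Tool frame: the origin (TCP) lies between the finger pads; the fingertips stand 8 mm ahead of it and the grasp point (between the pads) lies 11 mm behind it; z points along the fingers, y is the direction in which the jaws open and shut (so a half turn about z gives the same grasp; the last joint's range is limited). The gripper opens to 85 mm and grips with 20 to 120 N. Pads are 22 mm wide; open, the fingers measure 114 mm over their backs; the gripper's body (76 mm by 85 mm) begins 54 mm behind the grasp point. The pads swing forward as they close: fully open they stand 13 mm farther back than shut.
Start: joints at [-0.066, 0.628, 0.038, 1.517, -0.027, 0.996, -0.02], TCP at [650.014, 0.027, 239.313] pointing down, gripper open.
Joint ranges: [-3.06, 3.06], [-0.37, 2.12], [-1.25, 1.32], [0.18, 2.47], [-1.1, 4.24], [0.23, 1.98], [-2.94, 2.94]. Speed limits (rad/s): [2.57, 2.57, 3.14, 3.14, 3.14, 3.14, 3.14].

## Interface

Orientations are given as a rotation vector (axis times angle).
In Python, from station import robot gives the robot as it stands.
- The arm moves only by the tool send_rows, never from a script. Its argument "increments" is a list of rows, each an object of numbers: "dx", "dy", "dz": the shift along the tool's x, y, z in m; "wx", "wy", "wz": the turn, a rotation vector about the tool's x, y, z in units of 6 degrees (1.0 is 6 degrees). A call has 1 to 12 rows; each row shifts and turns the pose as measured when the row begins, along the tool's axes as they then stand; what a row does not reach is not made up. A row lasts 1/12 s, in which the tool goes at most 41.7 mm and 7.16 degrees, less where a joint would pass 70% of its speed; a pose out of reach is approached as far as the arm can. A call is refused whole if a number of a shift passes 0.0417 or a number of a turn 1, either way. A call with a gripper value outside its range is refused whole. "claw" is the finger opening in m, from 0 to 0.0854, set as the call begins (left out, the last holds). The fingers move at their own pace and stop on an object; the grip force is fixed at half the most. Time passes only in rows, so rows that do not move let the fingers close. It gives the time, the measured TCP pose, the force and the opening at its end, in the units of the state.
- robot.state(): the state, without advancing time (a new reading comes with each control period).
- robot.capture(name): name is "scene" or "side" or "wrist"; returns the picture (384x512x3 uint8, red, green, blue); there is no depth.
- robot.camera_info(name): a dict with "fov_y" (degrees; the focal length in pixels is half the picture's height over the tangent of half this angle, whatever the lens; pixels are square), "cx", "cy" (the principal point, pixels), "extrinsics" (4x4, takes a point from camera to world coordinates). Camera axes: x right, y down, z forward; pixel columns grow to the right and rows downward; lengths in mm; the calibration is good to about 2 mm. The wrist camera is an equidistant fisheye: a pixel r from the principal point sees the ray r / f radians off the axis. A picture is of the moment at which its call begins: read the wrist's pose just before it. camera_info takes no time and is no camera call; for the wrist camera it gives the pose at the moment of the call.
- robot.finish_job(): hands the job in, once; it reports no verdict.
Trained networks look in the newest picture that a camera, given by its name, has taken for a name from the list of things; names that differ only in an ending like _2 or _b are one class to them, and where a whole thing is asked for, a point or a joint stands for the part that bears it (a point fixed in the world has none). Each returns a list of dicts, best first, with "conf" (0 to 1); they miss things now and then, are a little off and sometimes report something else, mostly with a low value. They report only what shows in the picture. A call takes as long as a camera call.
- robot.spot_in(label, camera): "point" ([x, y, z] in mm, in the coordinates of the camera as it stood for that picture, good to about 4 mm: the middle of the surface that is visible of it).
- robot.outline_of(label, camera): "region" (384x512 bool, what is visible of it).
The state is a dict: "clock": time; "qpos": joint angles; "joint_vel": joint speeds; "joint_torque": joint torques, N m; "eef_pos": TCP position; "eef_rot": TCP orientation; "force": force on the tool from outside, world axes, zero at the start; "ft_torque": the same for the moment, N m; "finger_gap": finger opening in mm.
Only numpy, scipy, OpenCV 4.12 (cv2) and the standard library are available. Lean on these libraries where they do the work, as an engineer would, in place of code of your own. Each camera call takes 0.05 s, during which the arm holds its last target.

## Working session

There is one attempt and no reset: what is moved stays moved. The work goes in short steps, Python scripts to look and compute and a tool call to move; the robot and the scene stay as the last step left them, time stands still between calls to the robot, and variables do not carry over. Pictures are saved under pics/ and viewed, and the job is handed in when it is done.

Besides the shell and the picture viewer there is one more tool, called after "Call:" as name([rows], argument=value, ...), one row to a line, values as JSON. send_rows: Moves the arm, as the interface text tells. Its arguments: {"type":"object","properties":{"increments":{"type":"array"},"claw":{"type":"number"}},"required":["increments"]}

```bash
ls; mkdir -p pics
cat > h.py <<'E'
import numpy as np, cv2
from station import robot
def snap(c,n):
    im=robot.capture(c); cv2.imwrite(f'pics/{n}.png',cv2.cvtColor(np.asarray(im),cv2.COLOR_RGB2BGR)); return im
def spots(l,c):
    T=np.array(robot.camera_info(c)['extrinsics'])
    for d in robot.spot_in(l,c)[:3]:
        p=np.array(d['point']); print(c,l,round(d['conf'],2),(T[:3,:3]@p+T[:3,3]).round(1))
E
python3 - <<'E'
from h import *
print(robot.state())
for c in ['scene','side','wrist']:
    snap(c,c+'0')
    for l in ['order_cover_press','order_printer']: spots(l,c)
E
```

```text
pics
{'clock': 0.0, 'qpos': array([-0.06576639,  0.62933482,  0.03843538,  1.51835562, -0.02697785,
        0.99632469, -0.0199894 ]), 'joint_vel': array([-0.00045066,  0.00013829, -0.00027755, -0.00076236, -0.00023598,
       -0.00095801, -0.00083018]), 'joint_torque': array([-1.11932164e-03, -5.63405585e+01,  1.22606792e+00, -1.93450052e+01,
        1.09587883e-02,  1.05136272e-02, -8.84369996e-06]), 'eef_pos': array([6.49388778e+02, 4.97616863e-03, 2.38400265e+02]), 'eef_rot': array([-2.22051439e+00, -2.22050247e+00,  2.15767409e-03]), 'force': array([-0.14503171,  0.19068594,  0.00215809]), 'ft_torque': array([-0.01818094, -0.05182071, -0.00428368]), 'finger_gap': 85.36180657412177}
scene order_cover_press 0.71 [ 585.6 -210.7  142.9]
scene order_printer 0.94 [ 601.1 -211.9  140.5]
side order_cover_press 0.89 [ 581.2 -214.3  146.9]
side order_printer 0.67 [ 557.5 -247.6  132. ]
wrist order_printer 0.6 [ 603.4 -141.1   81.1]
```

```bash
cd pics; python3 -c "
import cv2,numpy as np
a=[cv2.imread(c+'0.png') for c in ('scene','side','wrist')]
cv2.imwrite('j.png',cv2.resize(np.hstack(a[:2]),(800,300)))"
```

```text
(no output)
```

View pics/scene0.png

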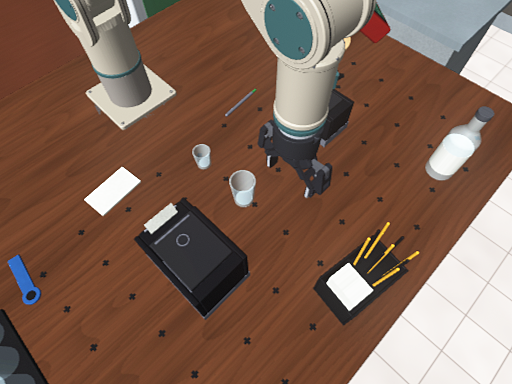

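View pics/side0.png

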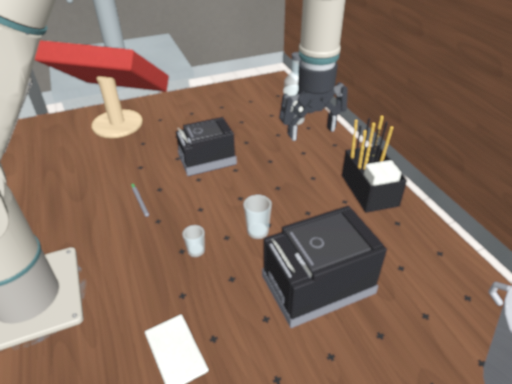

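View pics/wrist0.png

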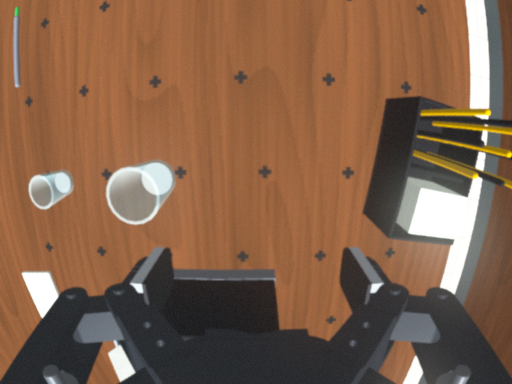

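The larger printer's ring is at about (182,240) in the scene view and (317,243) in the side view. The smaller one is at about (205,140) in the side view. Next I'll find the yaw and refine the ring position.

```bash
python3 - <<'E'
import cv2,numpy as np
a=cv2.imread('pics/scene0.png')[190:325,125:260]; cv2.imwrite('pics/z1.png',cv2.resize(a,None,fx=4.4,fy=4.4,interpolation=3))
a=cv2.convertScaleAbs(cv2.imread('pics/side0.png')[200:330,255:390],alpha=1.8); cv2.imwrite('pics/z2.png',cv2.resize(a,None,fx=4.4,fy=4.4,interpolation=3))
from h import *
from scipy.optimize import least_squares
import pickle
M={}
for c in ['scene','side']:
    i=robot.camera_info(c); T=np.array(i['extrinsics']); f=192/np.tan(np.radians(i['fov_y'])/2)
    m=robot.outline_of('order_printer',c); m=m[0]; print(c,m['conf'],m['region'].sum())
    M[c]=(T,f,i['cx'],i['cy'],np.array(m['region']))
pickle.dump(M,open('M.pkl','wb'))
E
cat > proj.py <<'E'
import numpy as np,pickle,cv2
M=pickle.load(open('M.pkl','rb'))
def proj(c,P):
    T,f,cx,cy,_=M[c]; q=(np.atleast_2d(P)-T[:3,3])@T[:3,:3]
    return np.c_[cx+f*q[:,0]/q[:,2],cy+f*q[:,1]/q[:,2]]
def ray(c,u,v,z):
    T,f,cx,cy,_=M[c]; d=T[:3,:3]@np.array([(u-cx)/f,(v-cy)/f,1]); t=(z-T[2,3])/d[2]; return T[:3,3]+t*d
E
python3 - <<'E'
from proj import *
from scipy.optimize import minimize
print(ray('scene',182,240,145).round(1),ray('side',317,243,145).round(1))
B=np.array([[x,y,z] for x in(-100,100) for y in(-68,68) for z in(0,145)],float)
def sil(c,p):
    x,y,a=p; R=np.array([[np.cos(a),-np.sin(a),0],[np.sin(a),np.cos(a),0],[0,0,1]])
    h=cv2.convexHull((proj(c,B@R.T+[x,y,0])*16).astype(np.int32)); m=np.zeros((384,512),np.uint8); cv2.fillConvexPoly(m,h,1,shift=4); return m>0
def cost(p): return sum(1-(sil(c,p)&M[c][4]).sum()/(sil(c,p)|M[c][4]).sum() for c in M)
best=min((minimize(cost,[600,-212,a],method='Nelder-Mead',options=dict(initial_simplex=[[600,-212,a],[615,-212,a],[600,-200,a],[600,-212,a+.15]])) for a in np.arange(-1.2,1.3,.3)),key=lambda r:r.fun)
x,y,a=best.x; print(best.x.round(3),best.fun)
print('ring',x-16*np.cos(a),y-16*np.sin(a))
E
```

```text
scene 0.95 7619
side 0.67 10461
[ 560.2 -209.6  145. ] [ 560.5 -210.   145. ]
[ 5.76968e+02 -2.09247e+02  2.80000e-02] 0.07194862785175948
ring 560.9742117479655 -209.6998361767434
```

View pics/z1.png

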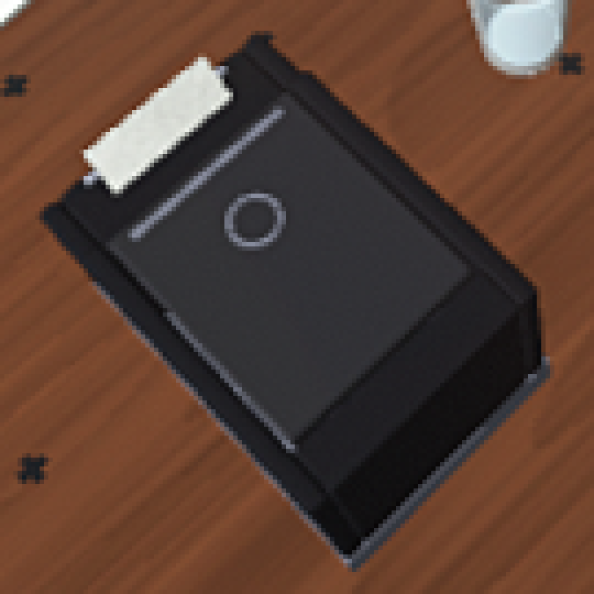

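View pics/z2.png

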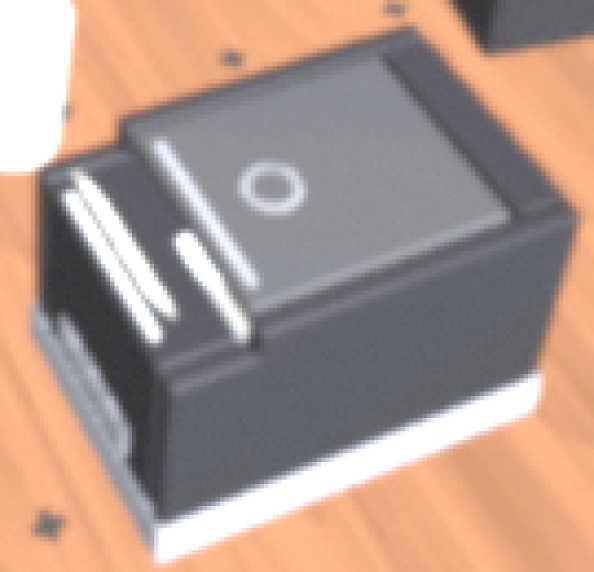

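Both views put the ring at (560.5,-210,145), with a yaw of about 0.03 rad and the hinge near x=649. Moving above it now and closing the fingers.

Call:
send_rows([
  {"dx":-0.03,"dy":-0.0127},
  {"dx":-0.03,"dy":-0.0127},
  {"dx":-0.03,"dy":-0.0127},
  {"dx":-0.03,"dy":-0.0127},
  {"dx":-0.03,"dy":-0.0127},
  {"dx":-0.03,"dy":-0.0127},
  {"dx":-0.03,"dy":-0.0127},
  {"dz":0.015},
  {"dz":0.015},
  {"dz":0.01},
], claw=0)

```text
invalid input
```

```bash
python3 - <<'E'
from proj import *
for a,b in (((110,240),(295,448)),((285,100),(470,268)),((110,240),(285,100))):
    P=[ray('scene',125+u/4.4-.5,190+v/4.4-.5,145) for u,v in(a,b)]; d=P[1]-P[0]; print(P[0].round(),P[1].round(),np.arctan2(d[1],d[0]).round(3))
E
python3 - <<'E'
from h import *
s=robot.state(); print(s['clock'],s['eef_pos'],s['eef_rot'],s['force'],s['finger_gap'],s['qpos'])
snap('side','side1');snap('wrist','wrist1')
E
```

```text
[ 521. -261.  145.] [ 652. -261.  145.] 0.001
[ 523. -160.  145.] [ 646. -154.  145.] 0.045
[ 521. -261.  145.] [ 523. -160.  145.] 1.553
0.55 [6.49996006e+02 4.79667992e-02 2.39307138e+02] [-2.22138951e+00 -2.22142591e+00 -4.80335595e-05] [ 0.15237381  0.0641583  -0.18226472] 85.50733519364054 [-0.06581043  0.62839071  0.0384775   1.51743708 -0.02700738  0.99629355
 -0.01998238]
```

View pics/side1.png

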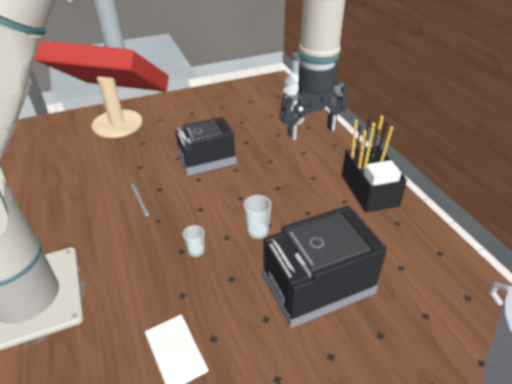

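View pics/wrist1.png

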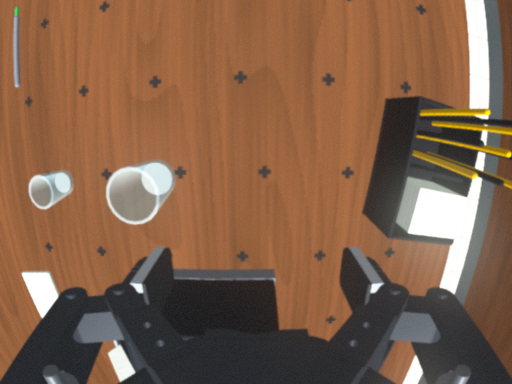

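The arm didn't move because the call was refused. The rows may need all six fields, so I'll resend them complete.

Call:
send_rows([
  {"dx":-0.03,"dy":-0.0127,"dz":0,"wx":0,"wy":0,"wz":0},
  {"dx":-0.03,"dy":-0.0127,"dz":0,"wx":0,"wy":0,"wz":0},
  {"dx":-0.03,"dy":-0.0127,"dz":0,"wx":0,"wy":0,"wz":0},
  {"dx":-0.03,"dy":-0.0127,"dz":0,"wx":0,"wy":0,"wz":0},
  {"dx":-0.03,"dy":-0.0127,"dz":0,"wx":0,"wy":0,"wz":0},
  {"dx":-0.03,"dy":-0.0127,"dz":0,"wx":0,"wy":0,"wz":0},
  {"dx":-0.03,"dy":-0.0127,"dz":0,"wx":0,"wy":0,"wz":0},
  {"dx":0,"dy":0,"dz":0.015,"wx":0,"wy":0,"wz":0},
  {"dx":0,"dy":0,"dz":0.015,"wx":0,"wy":0,"wz":0},
  {"dx":0,"dy":0,"dz":0.01,"wx":0,"wy":0,"wz":0},
], claw=0)

```text
clock: 1.48
eef_pos: [560.7, -219.2, 200.2]
eef_rot: [2.212, 2.219, 0.008]
force: [-0.6, 0.1, 0.5]
finger_gap: -0.2
```

Call:
send_rows([
  {"dx":0.009,"dy":0,"dz":0.01,"wx":0,"wy":0,"wz":0},
  {"dx":0,"dy":0,"dz":0.01,"wx":0,"wy":0,"wz":0},
  {"dx":0,"dy":0,"dz":0.008,"wx":0,"wy":0,"wz":0},
  {"dx":0,"dy":0,"dz":0,"wx":0,"wy":0,"wz":0},
], claw=0)

```text
clock: 1.82
eef_pos: [560.3, -209.7, 168.4]
eef_rot: [2.214, 2.221, 0.007]
force: [-0.4, 0.5, -0.2]
finger_gap: 0.4
```

Run:
```python
from h import *
s=robot.state(); print(s['clock'],s['eef_pos'],s['eef_rot'],s['force'],s['finger_gap'],s['qpos'])
snap('side','side2');snap('wrist','wrist2')
a=cv2.imread('pics/side2.png')[120:330,220:430]; cv2.imwrite('pics/side2z.png',cv2.resize(a,None,fx=2.8,fy=2.8,interpolation=3))
```

```text
1.8167 [ 560.27689156 -209.70411404  168.38510752] [2.21381076 2.22139938 0.00660155] [-0.40725247  0.46310445 -0.23027683] 0.37774880780848447 [ 0.29268375  0.63464679  0.03052991  1.74532096 -0.02833727  0.75531776
  0.34120098]
```

View pics/side2z.png

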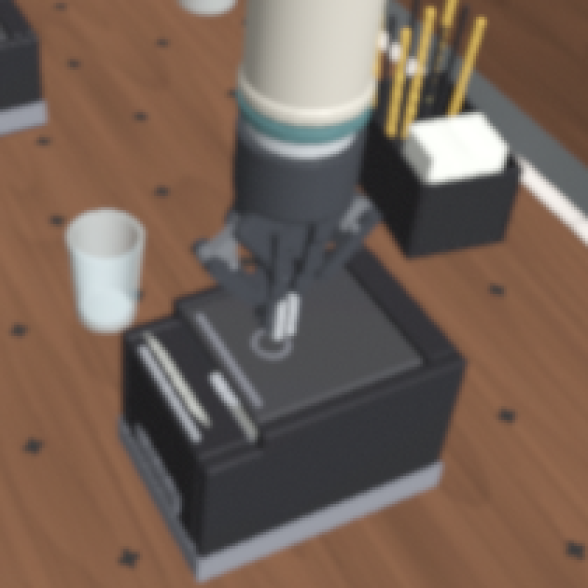

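View pics/wrist2.png

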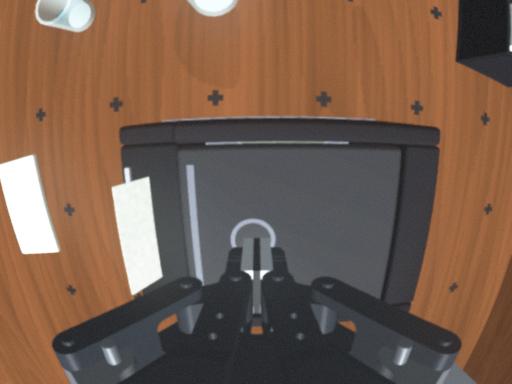

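The closed fingertips are centred over the ring: it shows at (252,237) in the wrist view, with the tips on it. Lowering to contact and pressing gently.

Call:
send_rows([
  {"dx":0,"dy":0,"dz":0.005,"wx":0,"wy":0,"wz":0},
  {"dx":0,"dy":0,"dz":0.005,"wx":0,"wy":0,"wz":0},
  {"dx":0,"dy":0,"dz":0.003,"wx":0,"wy":0,"wz":0},
  {"dx":0,"dy":0,"dz":0.002,"wx":0,"wy":0,"wz":0},
  {"dx":0,"dy":0,"dz":0.002,"wx":0,"wy":0,"wz":0},
], claw=0)

```text
clock: 2.33
eef_pos: [563.3, -211.2, 153.7]
eef_rot: [2.209, 2.216, 0.011]
force: [0.1, 0.6, 1.0]
finger_gap: 0.2
```

Call:
send_rows([
  {"dx":0.0005,"dy":-0.001,"dz":0.002,"wx":0,"wy":0,"wz":0},
  {"dx":0.0005,"dy":-0.001,"dz":0.002,"wx":0,"wy":0,"wz":0},
  {"dx":0,"dy":0,"dz":0.002,"wx":0,"wy":0,"wz":0},
])

```text
clock: 2.58
eef_pos: [563.2, -211.2, 148.9]
eef_rot: [2.206, 2.213, 0.014]
force: [-1.8, 0.9, 5.1]
finger_gap: -0.3
```

Call:
send_rows([
  {"dx":0,"dy":0,"dz":0.002,"wx":0,"wy":0,"wz":0},
  {"dx":0,"dy":0,"dz":0.002,"wx":0,"wy":0,"wz":0},
  {"dx":0,"dy":0,"dz":0.002,"wx":0,"wy":0,"wz":0},
])

```text
clock: 2.83
eef_pos: [563.3, -211.2, 147.5]
eef_rot: [2.206, 2.211, 0.016]
force: [-4.3, 1.7, 17.0]
finger_gap: -0.3
```

Firm stop reached at 17 N and TCP z 147.5, which is 6 mm down, so the latch should have let go. Now I'll plan the easing arc.

```bash
cat > plan.py <<'E'
import sys; from h import *
from scipy.spatial.transform import Rotation as Ro
from scipy.optimize import brentq
H=np.array([649.,139.]); s0,d,k=92.,8.,0.35
def pose(t):
    f=k*max(t,0); z=np.array([-np.sin(f),-np.cos(f)]); e=np.array([np.cos(f),-np.sin(f)])
    C=H+s0*np.array([-np.cos(t),np.sin(t)])+6*np.array([np.sin(t),np.cos(t)])
    return C+d*e-8*z,f,e,z
s=robot.state(); R=Ro.from_rotvec(s['eef_rot']).as_matrix(); p=s['eef_pos']
zt=R[:,2]; ft=np.arctan2(-zt[0],-zt[2]); e=np.array([np.cos(ft),-np.sin(ft)]); z=np.array([-np.sin(ft),-np.cos(ft)])
C=p[[0,2]]-d*e+8*z; v=C-H; r=np.hypot(*v); th=np.arctan2(v[1],-v[0])-np.arcsin(6/r)
print('clock',s['clock'],'pos',p.round(1),'F',s['force'].round(1),'theta',th.round(3),'s',np.sqrt(r*r-36).round(1),'tilt',ft.round(3),'ztool',zt.round(3),'xtool',R[:,0].round(3))
print(s['qpos'].round(2))
if len(sys.argv)>1:
    dt=float(sys.argv[1]); n=int(sys.argv[2]); cur=p[[0,2]]; f0=ft
    for i in range(1,n+1):
        P,f,_,_=pose(th+dt*i); 
        if i<4: P=cur+(P-cur)/(4-i) if False else P
        D=P-cur; ee=np.array([np.cos(f0),-np.sin(f0)]); zz=np.array([-np.sin(f0),-np.cos(f0)])
        print(i,'dy %.4f dz %.4f wx %.2f'%(D@ee/1e3,D@zz/1e3,np.degrees(f-f0)/6)); cur=P; f0=f
    print('target',cur.round(1),f0.round(3))
E
python3 plan.py 0.025 12
```

```text
clock 2.8333 pos [ 563.3 -211.2  147.5] F [-4.3  1.7 17. ] theta -0.06 s 93.4 tilt -0.02 ztool [ 0.02  -0.006 -1.   ] xtool [-0.003  1.    -0.006]
[ 0.29  0.66  0.03  1.77 -0.03  0.69  0.34]
1 dy 0.0016 dz -0.0022 wx 0.19
2 dy 0.0001 dz -0.0023 wx 0.00
3 dy 0.0002 dz -0.0023 wx 0.05
4 dy 0.0003 dz -0.0022 wx 0.08
5 dy 0.0003 dz -0.0022 wx 0.08
6 dy 0.0003 dz -0.0022 wx 0.08
7 dy 0.0004 dz -0.0022 wx 0.08
8 dy 0.0004 dz -0.0022 wx 0.08
9 dy 0.0005 dz -0.0022 wx 0.08
10 dy 0.0005 dz -0.0022 wx 0.08
11 dy 0.0005 dz -0.0022 wx 0.08
12 dy 0.0006 dz -0.0022 wx 0.08
target [569.7 174. ] 0.084
```

Call:
send_rows([
  {"dx":0,"dy":0,"dz":-0.002,"wx":0.1,"wy":0,"wz":0},
  {"dx":0,"dy":0,"dz":-0.002,"wx":0.1,"wy":0,"wz":0},
  {"dx":0,"dy":0,"dz":-0.002,"wx":0.1,"wy":0,"wz":0},
  {"dx":0,"dy":0,"dz":-0.002,"wx":0.1,"wy":0,"wz":0},
  {"dx":0,"dy":0,"dz":-0.002,"wx":0.1,"wy":0,"wz":0},
  {"dx":0,"dy":0,"dz":-0.002,"wx":0.1,"wy":0,"wz":0},
])

```text
clock: 3.33
eef_pos: [564.7, -211.2, 162.2]
eef_rot: [-2.201, -2.206, 0.054]
force: [1.0, -0.7, 1.9]
finger_gap: -0.1
```

```bash
python3 plan.py 0.025 12
```

```text
clock 3.3333 pos [ 564.7 -211.2  162.2] F [ 1.  -0.7  1.9] theta 0.102 s 93.7 tilt 0.042 ztool [-0.042 -0.007 -0.999] xtool [-0.002  1.    -0.007]
[ 0.27  0.67  0.05  1.69 -0.01  0.82  0.32]
1 dy 0.0021 dz -0.0022 wx 0.02
2 dy 0.0004 dz -0.0022 wx 0.08
3 dy 0.0005 dz -0.0022 wx 0.08
4 dy 0.0005 dz -0.0022 wx 0.08
5 dy 0.0005 dz -0.0022 wx 0.08
6 dy 0.0006 dz -0.0022 wx 0.08
7 dy 0.0006 dz -0.0022 wx 0.08
8 dy 0.0007 dz -0.0022 wx 0.08
9 dy 0.0007 dz -0.0021 wx 0.08
10 dy 0.0007 dz -0.0021 wx 0.08
11 dy 0.0008 dz -0.0021 wx 0.08
12 dy 0.0008 dz -0.0021 wx 0.08
target [575.7 187.3] 0.141
```

Run:
```python
from h import *
snap('side','side3')
a=cv2.imread('pics/side3.png')[120:330,220:430]; cv2.imwrite('pics/side3z.png',cv2.resize(a,None,fx=2.8,fy=2.8,interpolation=3))
print(robot.state()['force'],robot.state()['eef_pos'])
```

```text
[-0.25359182  0.05946029  2.56482437] [ 564.99037161 -211.15013621  162.4718777 ]
```

View pics/side3z.png

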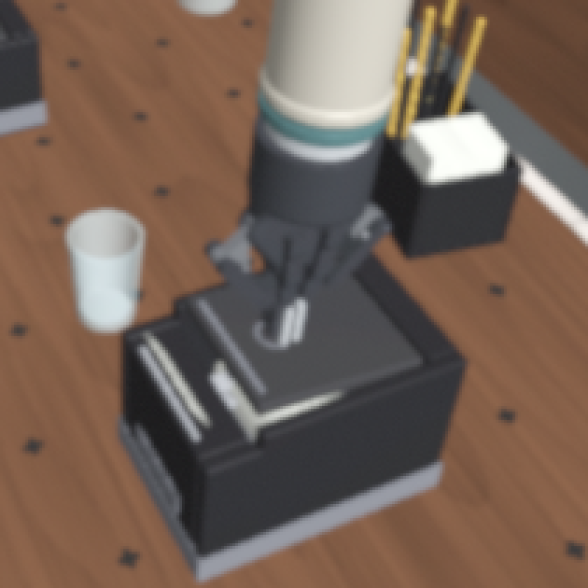

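The cover has unlatched. It stands slightly open at the free edge with the fingertips on the ring, and the reaction is 2.6 N. Continuing along the arc.

Call:
send_rows([
  {"dx":0,"dy":0.001,"dz":-0.002,"wx":0.05,"wy":0,"wz":0},
  {"dx":0,"dy":0.001,"dz":-0.002,"wx":0.05,"wy":0,"wz":0},
  {"dx":0,"dy":0.0005,"dz":-0.002,"wx":0.08,"wy":0,"wz":0},
  {"dx":0,"dy":0.0005,"dz":-0.002,"wx":0.08,"wy":0,"wz":0},
  {"dx":0,"dy":0.0005,"dz":-0.002,"wx":0.08,"wy":0,"wz":0},
  {"dx":0,"dy":0.0006,"dz":-0.002,"wx":0.08,"wy":0,"wz":0},
  {"dx":0,"dy":0.0006,"dz":-0.002,"wx":0.08,"wy":0,"wz":0},
  {"dx":0,"dy":0.0007,"dz":-0.002,"wx":0.08,"wy":0,"wz":0},
])

```text
clock: 4.05
eef_pos: [569.9, -211.1, 178.3]
eef_rot: [-2.163, -2.167, 0.131]
force: [-0.2, 0.3, 1.9]
finger_gap: -0.3
```

```bash
python3 plan.py 0.025 12
```

```text
clock 4.05 pos [ 569.9 -211.1  178.3] F [-0.2  0.3  1.9] theta 0.288 s 93.5 tilt 0.115 ztool [-0.115 -0.006 -0.993] xtool [-0.002  1.    -0.006]
[ 0.25  0.69  0.06  1.6  -0.    0.96  0.3 ]
1 dy 0.0020 dz -0.0020 wx -0.05
2 dy 0.0007 dz -0.0021 wx 0.08
3 dy 0.0007 dz -0.0021 wx 0.08
4 dy 0.0008 dz -0.0021 wx 0.08
5 dy 0.0008 dz -0.0021 wx 0.08
6 dy 0.0009 dz -0.0021 wx 0.08
7 dy 0.0009 dz -0.0021 wx 0.08
8 dy 0.0009 dz -0.0021 wx 0.08
9 dy 0.0010 dz -0.0021 wx 0.08
10 dy 0.0010 dz -0.0020 wx 0.08
11 dy 0.0010 dz -0.0020 wx 0.08
12 dy 0.0011 dz -0.0020 wx 0.08
target [585.2 201.2] 0.206
```

Call:
send_rows([
  {"dx":0,"dy":0.001,"dz":-0.002,"wx":0.05,"wy":0,"wz":0},
  {"dx":0,"dy":0.001,"dz":-0.002,"wx":0.05,"wy":0,"wz":0},
  {"dx":0,"dy":0.001,"dz":-0.002,"wx":0.08,"wy":0,"wz":0},
  {"dx":0,"dy":0.001,"dz":-0.002,"wx":0.08,"wy":0,"wz":0},
  {"dx":0,"dy":0.001,"dz":-0.002,"wx":0.08,"wy":0,"wz":0},
  {"dx":0,"dy":0.001,"dz":-0.002,"wx":0.08,"wy":0,"wz":0},
  {"dx":0,"dy":0.001,"dz":-0.002,"wx":0.08,"wy":0,"wz":0},
  {"dx":0,"dy":0.001,"dz":-0.002,"wx":0.08,"wy":0,"wz":0},
  {"dx":0,"dy":0.001,"dz":-0.002,"wx":0.08,"wy":0,"wz":0},
  {"dx":0,"dy":0.001,"dz":-0.002,"wx":0.08,"wy":0,"wz":0},
])

```text
clock: 4.88
eef_pos: [583.1, -210.8, 198.2]
eef_rot: [-2.115, -2.118, 0.222]
force: [0.8, 0.5, 1.8]
finger_gap: -0.2
```

```bash
python3 plan.py 0.025 12
```

```text
clock 4.8833 pos [ 583.1 -210.8  198.2] F [0.8 0.5 1.8] theta 0.548 s 91.9 tilt 0.204 ztool [-0.202 -0.006 -0.979] xtool [-0.002  1.    -0.006]
[0.23 0.73 0.08 1.46 0.01 1.15 0.28]
1 dy 0.0009 dz -0.0021 wx -0.03
2 dy 0.0011 dz -0.0020 wx 0.08
3 dy 0.0011 dz -0.0020 wx 0.08
4 dy 0.0011 dz -0.0020 wx 0.08
5 dy 0.0012 dz -0.0020 wx 0.08
6 dy 0.0012 dz -0.0019 wx 0.08
7 dy 0.0012 dz -0.0019 wx 0.08
8 dy 0.0013 dz -0.0019 wx 0.08
9 dy 0.0013 dz -0.0019 wx 0.08
10 dy 0.0013 dz -0.0019 wx 0.08
11 dy 0.0014 dz -0.0018 wx 0.08
12 dy 0.0014 dz -0.0018 wx 0.08
target [602.6 217.3] 0.297
```

Call:
send_rows([
  {"dx":0,"dy":0.001,"dz":-0.002,"wx":0.06,"wy":0,"wz":0},
  {"dx":0,"dy":0.001,"dz":-0.002,"wx":0.06,"wy":0,"wz":0},
  {"dx":0,"dy":0.001,"dz":-0.002,"wx":0.06,"wy":0,"wz":0},
  {"dx":0,"dy":0.0011,"dz":-0.002,"wx":0.08,"wy":0,"wz":0},
  {"dx":0,"dy":0.0011,"dz":-0.002,"wx":0.08,"wy":0,"wz":0},
  {"dx":0,"dy":0.0012,"dz":-0.0019,"wx":0.08,"wy":0,"wz":0},
  {"dx":0,"dy":0.0012,"dz":-0.0019,"wx":0.08,"wy":0,"wz":0},
  {"dx":0,"dy":0.0012,"dz":-0.0019,"wx":0.08,"wy":0,"wz":0},
  {"dx":0,"dy":0.0013,"dz":-0.0018,"wx":0.08,"wy":0,"wz":0},
  {"dx":0,"dy":0.0013,"dz":-0.0018,"wx":0.08,"wy":0,"wz":0},
])

```text
clock: 5.72
eef_pos: [601.5, -210.4, 215.7]
eef_rot: [-2.068, -2.072, 0.306]
force: [0.4, -0.7, 0.8]
finger_gap: 0.1
```

```bash
python3 plan.py 0.025 12;python3 - <<'E'
from h import *
snap('side','side4')
a=cv2.imread('pics/side4.png')[120:330,220:430]; cv2.imwrite('pics/side4z.png',cv2.resize(a,None,fx=2.8,fy=2.8,interpolation=3))
E
```

```text
clock 5.7167 pos [ 601.5 -210.4  215.7] F [ 0.4 -0.7  0.8] theta 0.827 s 91.3 tilt 0.287 ztool [-0.283 -0.006 -0.959] xtool [-0.003  1.    -0.006]
[0.21 0.79 0.09 1.3  0.02 1.33 0.27]
1 dy 0.0008 dz -0.0021 wx 0.10
2 dy 0.0014 dz -0.0018 wx 0.08
3 dy 0.0015 dz -0.0018 wx 0.08
4 dy 0.0015 dz -0.0017 wx 0.08
5 dy 0.0015 dz -0.0017 wx 0.08
6 dy 0.0015 dz -0.0017 wx 0.08
7 dy 0.0016 dz -0.0017 wx 0.08
8 dy 0.0016 dz -0.0016 wx 0.08
9 dy 0.0016 dz -0.0016 wx 0.08
10 dy 0.0017 dz -0.0016 wx 0.08
11 dy 0.0017 dz -0.0016 wx 0.08
12 dy 0.0017 dz -0.0015 wx 0.08
target [625.4 229. ] 0.394
```

View pics/side4z.png

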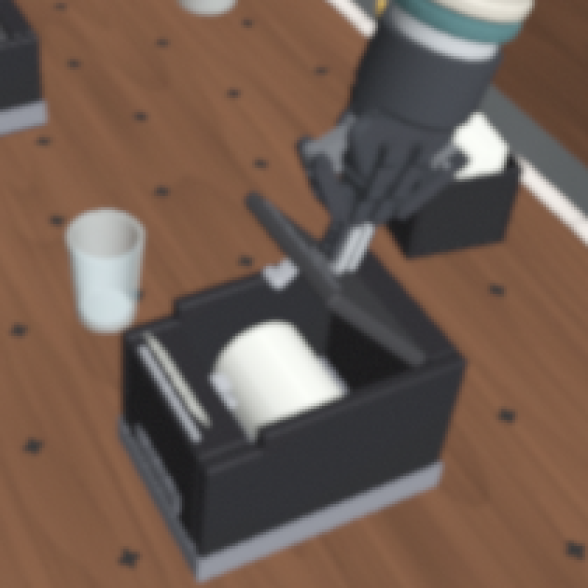

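The cover rests against the fingertips at about 0.83 rad and the paper roll is visible. Continuing.

Call:
send_rows([
  {"dx":0,"dy":0.001,"dz":-0.002,"wx":0.08,"wy":0,"wz":0},
  {"dx":0,"dy":0.0014,"dz":-0.0018,"wx":0.08,"wy":0,"wz":0},
  {"dx":0,"dy":0.0014,"dz":-0.0018,"wx":0.08,"wy":0,"wz":0},
  {"dx":0,"dy":0.0015,"dz":-0.0017,"wx":0.08,"wy":0,"wz":0},
  {"dx":0,"dy":0.0015,"dz":-0.0017,"wx":0.08,"wy":0,"wz":0},
  {"dx":0,"dy":0.0015,"dz":-0.0017,"wx":0.08,"wy":0,"wz":0},
  {"dx":0,"dy":0.0016,"dz":-0.0016,"wx":0.08,"wy":0,"wz":0},
  {"dx":0,"dy":0.0016,"dz":-0.0016,"wx":0.08,"wy":0,"wz":0},
  {"dx":0,"dy":0.0016,"dz":-0.0016,"wx":0.08,"wy":0,"wz":0},
  {"dx":0,"dy":0.0017,"dz":-0.0016,"wx":0.08,"wy":0,"wz":0},
])

```text
clock: 6.6
eef_pos: [623.5, -209.9, 227.2]
eef_rot: [-2.014, -2.018, 0.393]
force: [1.5, -0.7, -0.6]
finger_gap: -0.3
```

```bash
python3 plan.py 0.025 14
```

```text
clock 6.6 pos [ 623.5 -209.9  227.2] F [ 1.5 -0.7 -0.6] theta 1.1 s 90.9 tilt 0.38 ztool [-0.371 -0.006 -0.929] xtool [-0.003  1.    -0.005]
[0.19 0.87 0.1  1.11 0.03 1.53 0.26]
1 dy 0.0010 dz -0.0022 wx 0.13
2 dy 0.0017 dz -0.0015 wx 0.08
3 dy 0.0018 dz -0.0015 wx 0.08
4 dy 0.0018 dz -0.0015 wx 0.08
5 dy 0.0018 dz -0.0014 wx 0.08
6 dy 0.0018 dz -0.0014 wx 0.08
7 dy 0.0019 dz -0.0014 wx 0.08
8 dy 0.0019 dz -0.0014 wx 0.08
9 dy 0.0019 dz -0.0013 wx 0.08
10 dy 0.0019 dz -0.0013 wx 0.08
11 dy 0.0020 dz -0.0013 wx 0.08
12 dy 0.0020 dz -0.0012 wx 0.08
13 dy 0.0020 dz -0.0012 wx 0.08
14 dy 0.0020 dz -0.0012 wx 0.08
target [654.8 234.2] 0.508
```

Call:
send_rows([
  {"dx":0,"dy":0.0012,"dz":-0.002,"wx":0.08,"wy":0,"wz":0},
  {"dx":0,"dy":0.0017,"dz":-0.0015,"wx":0.08,"wy":0,"wz":0},
  {"dx":0,"dy":0.0017,"dz":-0.0015,"wx":0.08,"wy":0,"wz":0},
  {"dx":0,"dy":0.0018,"dz":-0.0015,"wx":0.08,"wy":0,"wz":0},
  {"dx":0,"dy":0.0018,"dz":-0.0014,"wx":0.08,"wy":0,"wz":0},
  {"dx":0,"dy":0.0018,"dz":-0.0014,"wx":0.08,"wy":0,"wz":0},
  {"dx":0,"dy":0.0019,"dz":-0.0014,"wx":0.08,"wy":0,"wz":0},
  {"dx":0,"dy":0.0019,"dz":-0.0014,"wx":0.08,"wy":0,"wz":0},
  {"dx":0,"dy":0.0019,"dz":-0.0013,"wx":0.08,"wy":0,"wz":0},
  {"dx":0,"dy":0.0019,"dz":-0.0013,"wx":0.08,"wy":0,"wz":0},
])

```text
clock: 7.43
eef_pos: [647.3, -209.3, 233.6]
eef_rot: [-1.957, -1.961, 0.479]
force: [-0.7, 0.5, -0.0]
finger_gap: -0.2
```

```bash
python3 plan.py 0.025 5;python3 - <<'E'
from h import *
snap('side','side5')
a=cv2.imread('pics/side5.png')[120:330,220:430]; cv2.imwrite('pics/side5z.png',cv2.resize(a,None,fx=2.8,fy=2.8,interpolation=3))
E
```

```text
clock 7.4333 pos [ 647.3 -209.3  233.6] F [-0.7  0.5 -0. ] theta 1.369 s 91.8 tilt 0.475 ztool [-0.457 -0.005 -0.889] xtool [-0.003  1.    -0.004]
[0.18 0.98 0.11 0.89 0.03 1.73 0.26]
1 dy 0.0019 dz -0.0014 wx 0.13
2 dy 0.0020 dz -0.0012 wx 0.08
3 dy 0.0020 dz -0.0012 wx 0.08
4 dy 0.0020 dz -0.0011 wx 0.08
5 dy 0.0020 dz -0.0011 wx 0.08
target [658.9 234.1] 0.523
```

View pics/side5z.png

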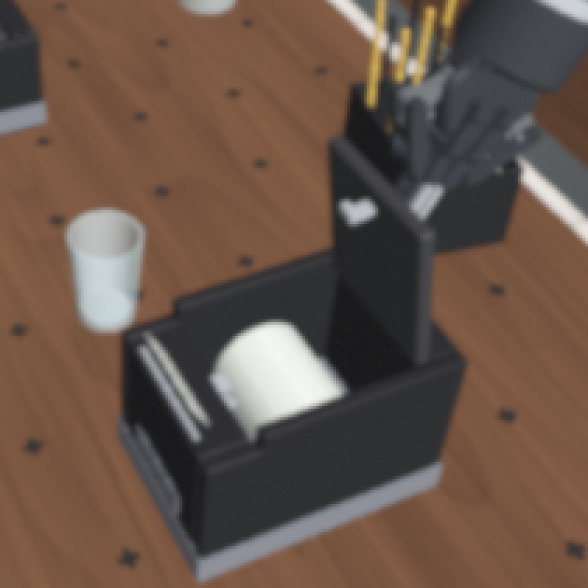

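Call:
send_rows([
  {"dx":0,"dy":0.002,"dz":-0.0012,"wx":0,"wy":0,"wz":0},
  {"dx":0,"dy":0.002,"dz":-0.0012,"wx":0,"wy":0,"wz":0},
  {"dx":0,"dy":0.002,"dz":-0.0012,"wx":0,"wy":0,"wz":0},
  {"dx":0,"dy":0.002,"dz":-0.0012,"wx":0,"wy":0,"wz":0},
  {"dx":0,"dy":0.002,"dz":-0.0012,"wx":0,"wy":0,"wz":0},
  {"dx":0,"dy":0.002,"dz":-0.0012,"wx":0,"wy":0,"wz":0},
  {"dx":0,"dy":0.002,"dz":-0.002,"wx":0,"wy":0,"wz":0},
  {"dx":0,"dy":0.002,"dz":-0.002,"wx":0,"wy":0,"wz":0},
  {"dx":0,"dy":0.002,"dz":-0.003,"wx":0,"wy":0,"wz":0},
  {"dx":0,"dy":0.002,"dz":-0.003,"wx":0,"wy":0,"wz":0},
])

```text
clock: 8.32
eef_pos: [674.7, -209.3, 239.9]
eef_rot: [-1.955, -1.958, 0.481]
force: [-0.7, -0.7, 0.1]
finger_gap: -0.3
```

```bash
python3 plan.py;python3 - <<'E'
from h import *
snap('side','side6');snap('scene','scene6')
a=cv2.imread('pics/side6.png')[120:330,220:430]; cv2.imwrite('pics/side6z.png',cv2.resize(a,None,fx=2.8,fy=2.8,interpolation=3))
E
```

```text
clock 8.3167 pos [ 674.7 -209.3  239.9] F [-0.7 -0.7  0.1] theta 1.662 s 98.4 tilt 0.478 ztool [-0.46  -0.005 -0.888] xtool [-0.003  1.    -0.004]
[0.18 1.04 0.11 0.73 0.03 1.83 0.26]
```

View pics/side6z.png

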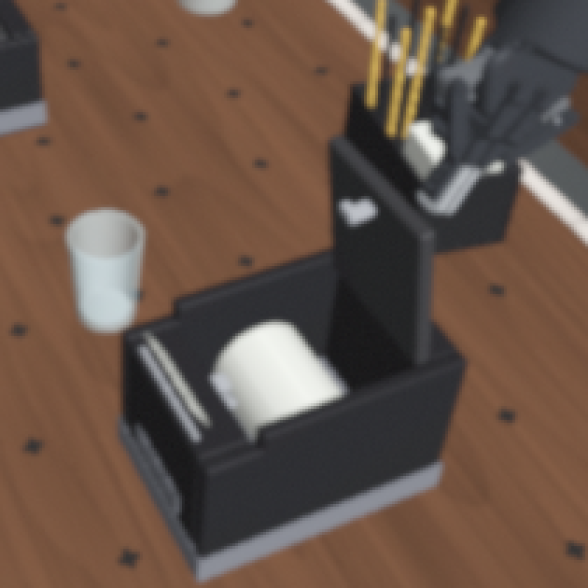

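View pics/scene6.png

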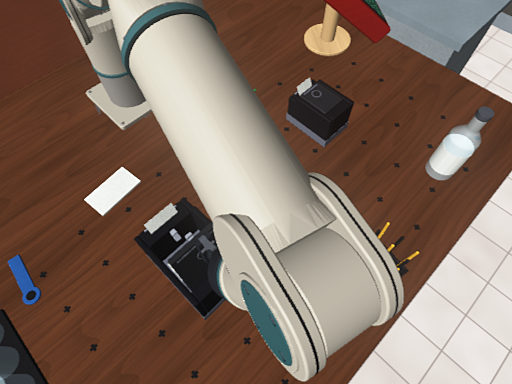

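The cover hasn't moved since the last picture and the hand is now clear of it. Backing off further, then checking the angle and the smaller printer.

Call:
send_rows([
  {"dx":0,"dy":0,"dz":-0.012,"wx":0,"wy":0,"wz":0},
  {"dx":0,"dy":0,"dz":-0.012,"wx":0,"wy":0,"wz":0},
  {"dx":0,"dy":0,"dz":-0.012,"wx":0,"wy":0,"wz":0},
  {"dx":0,"dy":0,"dz":0,"wx":0,"wy":0,"wz":0},
  {"dx":0,"dy":0,"dz":0,"wx":0,"wy":0,"wz":0},
])

```text
clock: 8.83
eef_pos: [691.5, -209.1, 272.0]
eef_rot: [-1.954, -1.957, 0.482]
force: [0.5, 0.3, -0.6]
finger_gap: 0.1
```

```bash
python3 plan.py;python3 - <<'E'
from h import *
from proj import proj
snap('side','side7')
im=cv2.imread('pics/side7.png'); a=cv2.resize(im[60:330,150:430],None,fx=2.2,fy=2.2,interpolation=3)
for t,c in ((1.2,(0,0,255)),(1.4,(0,255,0))):
    for h in (6,-6):
        yw=.025; Q=[]
        for y in(-54.5,54.5):
            x=72-130*np.cos(t)+h*np.sin(t); z=139+130*np.sin(t)+h*np.cos(t)
            Q.append([577+x*np.cos(yw)-y*np.sin(yw),-209.5+x*np.sin(yw)+y*np.cos(yw),z])
        q=((proj('side',Q)-[150,60])*2.2).astype(int); print(t,h,q.tolist()); cv2.line(a,tuple(map(int,q[0])),tuple(map(int,q[1])),c,1)
cv2.imwrite('pics/side7z.png',a)
E
```

```text
clock 8.8333 pos [ 691.5 -209.1  272. ] F [ 0.5  0.3 -0.6] theta 1.766 s 133.3 tilt 0.479 ztool [-0.461 -0.005 -0.887] xtool [-0.003  1.    -0.004]
[0.18 1.08 0.12 0.56 0.02 1.97 0.27]
1.2 6 [[469, 328], [395, 247]]
1.2 -6 [[456, 336], [383, 255]]
1.4 6 [[498, 313], [421, 234]]
1.4 -6 [[485, 319], [409, 240]]
```

View pics/side7z.png

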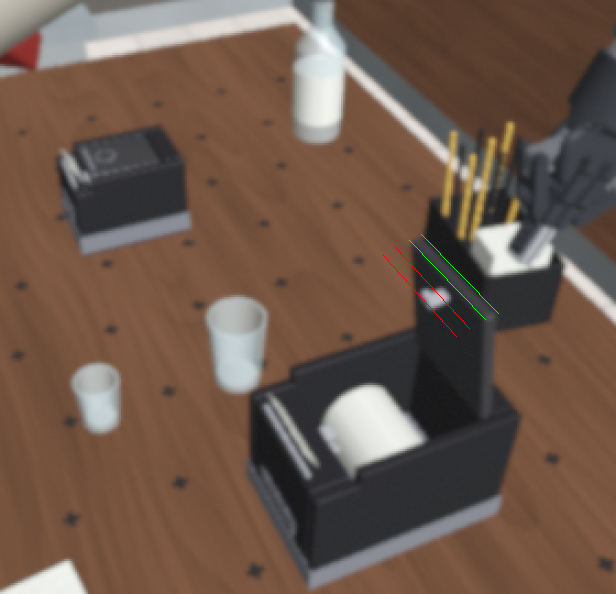

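The cover's edge lies on the projected 1.4 rad line and the smaller printer is shut. Joint 6 reads 1.97, close to its 1.98 limit, so I'll ease it back a little before handing in.

Call:
send_rows([
  {"dx":0,"dy":0,"dz":0,"wx":-0.5,"wy":0,"wz":0},
  {"dx":0,"dy":0,"dz":0,"wx":-0.5,"wy":0,"wz":0},
  {"dx":0,"dy":0,"dz":0,"wx":0,"wy":0,"wz":0},
])

```text
clock: 9.13
eef_pos: [689.7, -208.7, 266.7]
eef_rot: [-2.014, -2.018, 0.389]
force: [-0.7, 0.4, 1.1]
finger_gap: -0.2
```

```bash
python3 plan.py; python3 -c "
from h import *
snap('side','side8'); print(robot.finish_job())"
```

```text
clock 9.1333 pos [ 689.7 -208.7  266.7] F [-0.7  0.4  1.1] theta 1.765 s 126.7 tilt 0.378 ztool [-0.369 -0.003 -0.929] xtool [-0.002  1.    -0.002]
[0.18 0.98 0.11 0.76 0.01 1.77 0.26]
the job is handed in; nothing more can be done
None
```

View pics/side8.png

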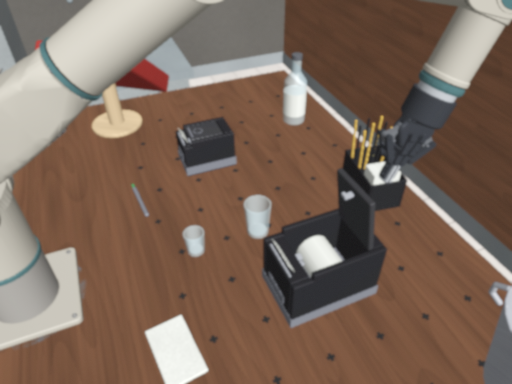

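The order printer's cover is open at its stop, and I handed the job in after about 9 s on the robot's clock. I pressed the ring mark with closed fingertips to the firm stop (17 N, about 6 mm down). I then eased the cover up against the fingertips at about 0.3 rad/s until it stopped, and backed the hand away.

**Last checks:**
- **Cover:** In the side view its edge lies on the projected 1.4 rad line, and it did not move as the hand withdrew.
- **Hand:** It stands clear of the cover by roughly 20 mm or more, judged from its pose and the side view. The force reading is about 1 N, close to the sensor's noise.
- **Smaller printer:** The side view shows it shut, and the arm never came near it.
- **Other items:** Everything else in that view is where it was.

**What went less smoothly:**
- **First move:** The call was refused because its rows left out some fields. Nothing moved.
- **Contact past 0.8 rad:** The push on the fingers fell to noise level, so above that I could confirm contact only from the side view near 0.83 rad.
- **Joint 6:** It reached 1.97 rad during the retreat, close to its 1.98 limit, so I brought it back to 1.77 before handing in.

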